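Clamp a square tube in the garage bar vise

ROBOT

A 6-joint arm with a two-finger parallel gripper is mounted at the origin on the work surface. World frame = base frame: x ahead of the robot, y to its left, z up, the work surface at z = 0. Lengths are in m, angles in rad, forces in N, time in s.
With the tool pointing down it reaches from about 0.225 to 0.875 m from the base axis. Payload 3.4 kg.
Tool frame: the origin (TCP) lies at the very end of the fingers, on their centre line; the grasp point (between the pads) lies 19 mm behind it; z points along the fingers, y is the direction in which the jaws open and shut (so a half turn about z gives the same grasp; the last joint's range is limited). The gripper opens to 85 mm and grips with 20 to 120 N. Pads are 22 mm wide; open, the fingers measure 114 mm over their backs; the gripper's body (76 mm by 85 mm) begins 54 mm behind the grasp point. The pads swing forward as they close: fully open they stand 13 mm farther back than shut.
Start: joints at [-1.281, 0.276, 1.505, -0, 1.361, -0.121], TCP at [0.23, -0.527, 0.194] pointing down, gripper open.
Joint ranges: [-2.89, 2.89], [-0.75, 2.08], [0.22, 2.7], [-1.18, 4.32], [0.11, 2.71], [-2.7, 2.7]. Speed limits (rad/s): [2.57, 2.57, 3.14, 3.14, 3.14, 3.14].

INTERFACE

Orientations are given as a unit quaternion [w, x, y, z].
In Python, from rig import get_state, get_image, calibration, sign_off gives the robot as it stands. The module is installed in compiled form; this text tells all that it offers.
- The arm moves only by the tool drive_tool, never from a script. Its argument "targets" is one flat list of numbers, 7 for each row, row after row: the turn, a rotation vector about the tool's x, y, z in degrees, then the shift along the tool's x, y, z in mm, then the opening, from 0 (shut) to 1 (fully open). In form: [wx, wy, wz, tx, ty, tz, fingers, wx, wy, wz, tx, ty, tz, fingers, ...]. A call has 1 to 12 rows; each row shifts and turns the commanded pose from where the row before left it, along the tool's axes as they then stand; what a row does not reach is not made up. A row lasts 1/8 s, in which the tool goes at most 62.5 mm and 10.7 degrees, less where a joint would pass 70% of its speed; a pose out of reach is approached as far as the arm can. A call is refused whole if a number of a shift passes 62.5 or a number of a turn 10.7, either way. A call with a gripper value outside its range is refused whole. The fingers move at their own pace and stop on an object; "grip_force" is the grip in N (left out, the last holds). Time passes only in rows, so rows that do not move let the fingers close. It gives the time, the measured TCP pose, the force and the opening at its end, in the units of the state.
- get_state(): the state, without advancing time (a new reading comes with each control period).
- get_image(name): name is "scene" or "top" or "wrist"; returns the picture (384x512x3 uint8, red, green, blue); there is no depth.
- calibration(name): a dict with "mtx" (3x3 intrinsics, pixels), "world_to_cam" (4x4, takes a point from world to camera coordinates); the wrist camera has in their place "hand_eye" (4x4, takes a point from camera to tool coordinates, whose origin is the TCP and whose axes are the flange's). Camera axes: x right, y down, z forward; pixel columns grow to the right and rows downward; lengths in m; the calibration is good to about 2 mm. A picture is of the moment at which its call begins: read the wrist's pose just before it. calibration takes no time and is no camera call.
- sign_off(): hands the job in, once; it reports no verdict.
The state is a dict: "clock": time; "qpos": joint angles; "qd": joint speeds; "effort": joint torques, N m; "position": TCP position; "ee_rot": TCP orientation; "contact_force": force on the tool from outside, world axes, zero at the start; "moment": the same for the moment, N m; "width": finger opening in m.
Only numpy, scipy, OpenCV 4.12 (cv2) and the standard library are available. Lean on these libraries where they do the work, as an engineer would, in place of code of your own. Each camera call takes 0.05 s, during which the arm holds its last target.

TASK

Load the square aluminium tube into the channel of the vise, pushed home against the back stop, and let go of it. Then turn the T-handle clockwise until the rising resistance shows that the tube is firmly clamped, without overtightening and crushing its thin wall, and let go. Leave the other things on the table alone.

Things in the scene. Friction and masses are not known exactly. Their poses are not given: they have to be found in the camera images.
- tube: The loose square tube of thin-walled bare aluminium, 260 long and 25 x 25 mm in section, about 0.3 kg, lying on the table. Origin: centre of its underside; x along its length, z up. Both ends are alike. Held from above 15 mm outboard of its middle, it leaves the hand clear of the T-handle when home.
- vise: Fixed dark cast frame: base plate 120 wide, 12 thick, x = -65 to +205 mm; two upright 18 mm posts at y = +-44; crosshead 32 x 118 over the channel, 130 to 160 mm above the table. Origin on the table under the vertical screw axis; z up, x out along the channel to the open loading side. The T-handle on top drives a round ram, 32 across, down from the crosshead onto the tube.
- bed: Fixed steel bed in the vise; the tube rests on it. Origin on the screw axis, 40 mm below the bearing face, which is about 50 mm above the table (varies by 3 mm). Axes as the vise. Channel open above, 29 mm wide between walls 10 mm high from x = -30 to +35, flared mouth to +62 (48 wide). An outboard rest, a post 18 x 20 with its top level with the face, stands at x = +175 without side walls.
- stop (a point): Centre of the foot of the channel's back stop, on the bearing face 30 mm behind the screw axis (bed x = -30); axes as the bed. The stop is 18 mm high. A tube fully home has its inner end here, its middle 130 mm out along x. It must come in lengthwise under the crosshead: e.g. lowered level with its inner end some 75 mm out from here, in the mouth, then slid in.
- handle: Steel T-handle on top of the vise: round cross bar 13 thick, 118 mm long with its ball ends, on a 12 mm stem. Origin on the screw axis at the stem's foot, 172 mm above the table; x along the bar, z up. Clockwise from above (yaw falls) closes the vise, about 4 mm of ram per rad; at the start the ram is some 4 to 10 mm above a loaded tube. The handle keeps its height and stays where left.
- bar (a point): Centre of the T-handle's cross bar, 42 mm above the handle's origin; axes as the handle. Turning it free takes an even 0.25 to 0.3 N m. Once the ram bears on the tube the resistance climbs steeply, about 1.3 N m per rad: turning at 0.45 to 0.7 N m the tube is firmly held; at about 0.95 its wall is crushed. With the hand at rest, thread friction may make the reading up to 0.5 N m lower.
- screwdriver: Bystander: screwdriver lying between robot and vise. Origin under its middle.
- wrench: Bystander: steel spanner lying to the robot's right of the vise.
- tape: Bystander: roll of tape 100 mm across, 24 mm high, lying flat beyond the tube on the robot's left.
- tin: Bystander: tin 74 mm across, 100 mm high, behind the vise.
- jar: Bystander: jar 70 mm across, 90 mm high, at the back left.
- offcut: Bystander: flat wood offcut 150 x 45 x 20 mm, behind the vise.
- brush: Bystander: brush lying to the robot's right of the vise.

How it is judged:
On the way, in this order (a step that is already met when the one before it is completed fails the run):
1. the tube lies home in the channel, let go and not yet clamped (horizontal distance between tube and bed below 0.105 m and x of tube in the frame of bed above 0.09 m and z of tube in the frame of bed below 0.043 m and angle between the x axis of tube and the x axis of bed, either way round below 0.06 rad and contact force between the fingers and tube below 0.1 N and contact force between tube and bed below 15 N), for 0.2 s.
2. the tube is clamped by the ram (contact force between tube and bed above 25 N and contact force between each of the arm, the fingers and tube below 0.1 N), for 0.2 s.
At the end, for the whole second after the job is handed in: The tube lies on the bed in the channel with its inner end within 5 mm of the back stop, in line with the channel within 3.4 degrees and at rest, pressed onto the bed by the ram with 25 to 180 N, and the handle is let go (contact force between tube and bed between 25 and 180 N and horizontal distance between tube and bed below 0.105 m and x of tube in the frame of bed above 0.09 m and z of tube in the frame of bed below 0.043 m and angle between the x axis of tube and the x axis of bed, either way round below 0.06 rad and linear speed of tube below 0.01 m/s); the robot touches nothing.
It fails at once if the tube is crushed: more than 180 N between it and the bed (contact force between tube and bed above 180 N).
It fails at once if a bystander is moved by more than 25 mm (distance of any of screwdriver, wrench, tape, tin, jar, offcut, brush from where it was at the start of the episode above 0.025 m).
It also fails if it takes over 70 s, if anything falls off the work surface, if the arm or the gripper's body presses on something with over 40 N, if the wrist force passes 120 N, or if a joint passes its speed limit or range.

## Working session

There is one attempt and no reset: what is moved stays moved. The work goes in short steps, Python scripts to look and compute and a tool call to move; the robot and the scene stay as the last step left them, time stands still between calls to the robot, and variables do not carry over. Pictures are saved under pics/ and viewed, and the job is handed in when it is done.

Besides the shell and the picture viewer there is one more tool, called after "Call:" by a JSON object that holds its "name" and its "arguments". drive_tool: Moves the arm, as the interface text tells. Its arguments: {"type":"object","properties":{"targets":{"type":"array"},"grip_force":{"type":"number"}},"required":["targets"]}

```bash
mkdir -p pics; ls; python3 - <<'E'
from rig import *
import cv2,numpy as np
s=get_state();print(s)
for n in ("scene","top","wrist"):
    c=calibration(n);print(n,{k:np.round(v,4).tolist() if not isinstance(v,str) else v for k,v in c.items()})
    im=get_image(n);cv2.imwrite(f"pics/{n}0.png",im[...,::-1])
E
```

```text
pics
{'clock': 0.0, 'qpos': array([-1.28099803e+00,  2.76635063e-01,  1.50614087e+00,  1.33264872e-05,
        1.36069278e+00, -1.21010805e-01]), 'qd': array([-0.0019079 ,  0.00028779,  0.00094569,  0.00138816,  0.00095455,
       -0.0001923 ]), 'effort': array([-2.39382271e-04, -4.16780019e+01, -2.45812064e+01, -1.36331041e-04,
        1.11654494e-02,  1.55707362e-06]), 'position': array([ 0.22944979, -0.52658667,  0.19301384]), 'ee_rot': array([-9.35242725e-04,  9.78978405e-01,  2.03961768e-01, -7.25778784e-05]), 'contact_force': array([ 0.30428386, -0.82688194,  0.30764828]), 'moment': array([ 0.00336135, -0.01661651,  0.0826991 ]), 'width': 0.08511273821980167}
scene {'mtx': [[477.542, 0.0, 256.2538], [0.0, 477.542, 191.21], [0.0, 0.0, 1.0]], 'world_to_cam': [[0.7412, 0.6712, -0.004, -0.4819], [0.438, -0.4882, -0.7549, -0.1263], [-0.5086, 0.5578, -0.6559, 1.8563], [0.0, 0.0, 0.0, 1.0]]}
top {'mtx': [[425.3532, 0.0, 255.1397], [0.0, 425.3532, 192.6337], [0.0, 0.0, 1.0]], 'world_to_cam': [[-0.0006, -0.9999, -0.0134, 0.0524], [-0.9978, 0.0015, -0.0666, 0.6059], [0.0667, 0.0134, -0.9977, 1.4434], [0.0, 0.0, 0.0, 1.0]]}
wrist {'mtx': [[318.3712, 0.0, 256.3386], [0.0, 318.3712, 195.6287], [0.0, 0.0, 1.0]], 'hand_eye': [[0.0019, -0.9577, -0.2878, 0.073], [1.0, 0.002, -0.0, -0.0006], [0.0006, -0.2878, 0.9577, -0.1809], [0.0, 0.0, 0.0, 1.0]]}
```

View pics/scene0.png

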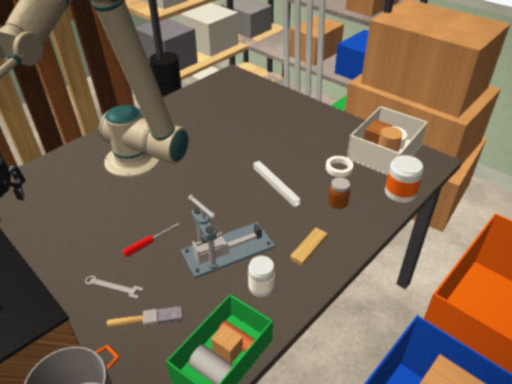

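View pics/top0.png

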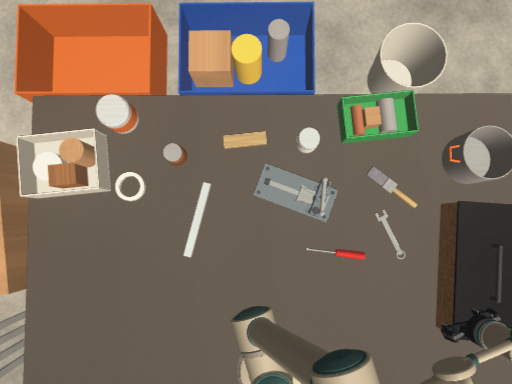

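The scene shows the tube (white, top px about 197,220) left of the vise. The vise plate spans top px 255–337 × 165–220, with the T-handle near (322,195) and the channel opening to the left (+y). Next I'll enlarge it.

```bash
python3 - <<'E'
import cv2,numpy as np
im=cv2.imread("pics/top0.png")
cv2.imwrite("pics/tz.png",cv2.resize(im[155:230,245:345],None,fx=8,fy=8,interpolation=cv2.INTER_CUBIC))
im=cv2.imread("pics/scene0.png")
cv2.imwrite("pics/sz.png",cv2.resize(im[185:285,175:280],None,fx=6,fy=6,interpolation=cv2.INTER_CUBIC)[:600])
E
```

```text
(no output)
```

View pics/tz.png

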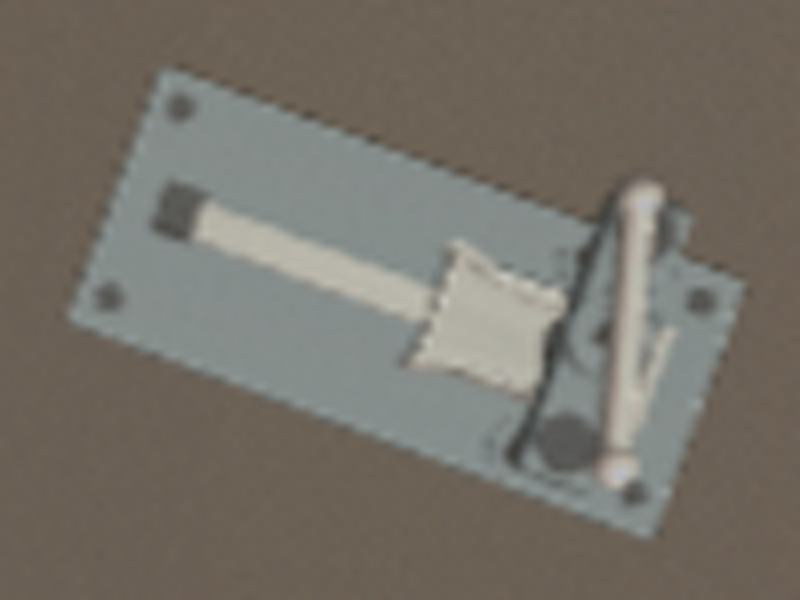

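View pics/sz.png

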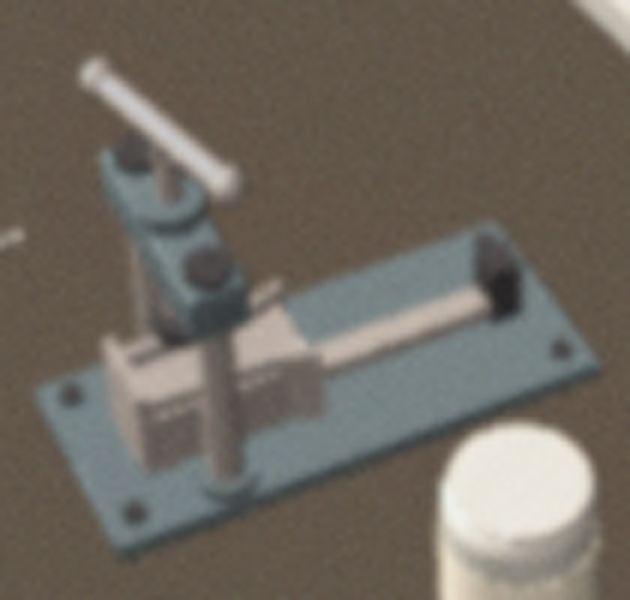

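The enlargement gives plate corners at zoom px (162,68), (748,285), (652,538) and (68,320), and bar ends at (642,195) and (617,468). I'll cast rays for these and find the tube by mask.

```bash
cat > h.py <<'E'
import numpy as np,cv2
from rig import *
from scipy.spatial.transform import Rotation as R
def ray(name,uv,T=None):
    c=calibration(name);d=np.linalg.inv(c["mtx"])@[uv[0],uv[1],1]
    if name=="wrist": W=T@c["hand_eye"]
    else: W=np.linalg.inv(c["world_to_cam"])
    return W[:3,3],W[:3,:3]@d
def onz(name,uv,z,T=None):
    o,d=ray(name,uv,T);return o+d*(z-o[2])/d[2]
def pose(s=None):
    s=s or get_state();T=np.eye(4);q=s["ee_rot"];T[:3,:3]=R.from_quat([q[1],q[2],q[3],q[0]]).as_matrix();T[:3,3]=s["position"];return T
def proj(name,p,T=None):
    c=calibration(name)
    M=np.linalg.inv(T@c["hand_eye"]) if name=="wrist" else c["world_to_cam"]
    q=c["mtx"]@(M[:3,:3]@np.asarray(p)+M[:3,3]);return q[:2]/q[2]
E
python3 - <<'E'
from h import *
z=lambda p:(245+(p[0]+.5)/8-.5,155+(p[1]+.5)/8-.5)
P=[onz("top",z(p),.012) for p in [(162,68),(748,285),(652,538),(68,320)]]
for p in P:print(p.round(4))
c=sum(P)/4;ax=(P[0]+P[3]-P[1]-P[2])[:2];ax/=np.linalg.norm(ax)
yw=np.degrees(np.arctan2(ax[1],ax[0]));print("ctr",c,"yaw",yw,"axis",c[:2]-.07*ax, np.linalg.norm(P[0]-P[1]),np.linalg.norm(P[0]-P[3]))
b=[onz("top",z(p),.214) for p in [(642,195),(617,468)]];print("bar",b,sum(b)/2,np.linalg.norm(b[0]-b[1]),np.degrees(np.arctan2(*(b[0]-b[1])[[1,0]])))
r=onz("top",z((180,211)),.05);print("rest",r,(r[:2]-c[:2])@ax, (r-c)[:2]@[-ax[1],ax[0]])
im=cv2.imread("pics/top0.png");g=im.min(2).astype(int);m=(g>140).astype(np.uint8)
n,l,st,ce=cv2.connectedComponentsWithStats(m)
for i in range(1,n):
    x,y,w,h,a=st[i]
    if 170<x<220 and 170<y<270 and a>100:
        cs,_=cv2.findContours((l==i).astype(np.uint8),0,2);rc=cv2.minAreaRect(cs[0]);bp=cv2.boxPoints(rc);print(a,rc)
        q=np.array([onz("top",p,.022) for p in bp]);print(q.round(4),q.mean(0))
        e=[q[1]-q[0],q[2]-q[1]];print([np.linalg.norm(v) for v in e]);v=max(e,key=np.linalg.norm);print(np.degrees(np.arctan2(v[1],v[0])))
        print(onz("top",ce[i],.025))
im=cv2.imread("pics/top0.png")
cv2.imwrite("pics/tb.png",cv2.resize(im[175:265,170:230],None,fx=6,fy=6,interpolation=cv2.INTER_CUBIC))
E
```

```text
[0.7096 0.0182 0.012 ]
[ 0.6146 -0.2346  0.012 ]
[ 0.5056 -0.192   0.012 ]
[0.5999 0.0591 0.012 ]
ctr [ 0.6074226  -0.08734492  0.012     ] yaw 69.41591968066567 axis [ 0.58281189 -0.15287593] 0.2700206727861377 0.11705614197599881
bar [array([ 0.63374134, -0.15892506,  0.214     ]), array([ 0.53195715, -0.14849199,  0.214     ])] [ 0.58284925 -0.15370852  0.214     ] 0.10231749003819893 -5.852483237364694
rest [0.64355516 0.01105222 0.05      ] 0.10481874223220708 0.0007688615793117159
627 ((196.69615173339844, 219.28074645996094), (8.156639099121094, 76.47945404052734), 15.255118370056152)
[[0.3926 0.2991 0.022 ]
 [0.6453 0.2322 0.022 ]
 [0.6378 0.205  0.022 ]
 [0.3854 0.2721 0.022 ]] [0.51527265 0.25210513 0.022     ]
[np.float64(0.26139769389916034), np.float64(0.028247949653126013)]
-14.822795980977828
[0.51440576 0.25190402 0.025     ]
```

View pics/tb.png

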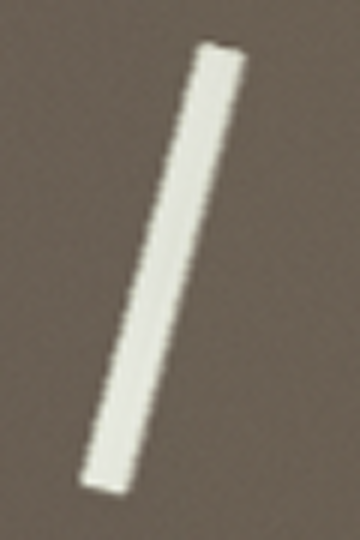

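View pics/wrist0.png

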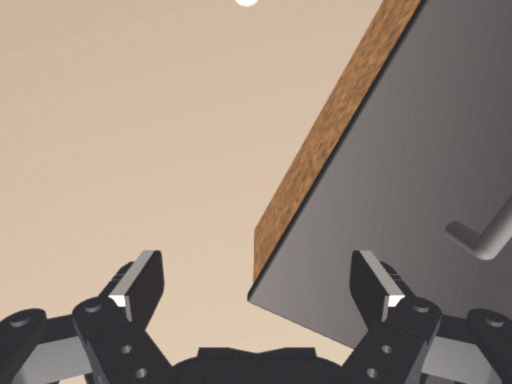

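The tube centre is about (0.515, 0.252) at yaw −14.8°, the screw axis about (0.583, −0.153), and the vise yaw about 69.5°. I'll turn the tool to −14.8° and travel to above the tube.

Call:
{"name": "drive_tool", "arguments": {"targets": [0,0,9.6,0,0,0,1,0,0,9.6,0,0,0,1,0,0,9.6,0,0,0,1,0,0,9.6,0,0,0,1,0,0,0,3,-25,0,1,0,0,0,6,-50,0,1,0,0,0,6,-55,0,1,0,0,0,6,-55,0,1,0,0,0,6,-55,0,1,0,0,0,6,-55,0,1,0,0,0,6,-55,0,1,0,0,0,6,-55,0,1], "grip_force": 40}}

```text
clock: 1.65
position: [0.3766, -0.1442, 0.1939]
ee_rot: [-0.0, 0.992, -0.128, 0.0]
contact_force: [0.8, -0.8, 0.6]
width: 0.0852
```

Call:
{"name": "drive_tool", "arguments": {"targets": [0,0,0,6,-55,0,1,0,0,0,6,-55,0,1,0,0,0,6,-55,0,1,0,0,0,6,-55,0,1,0,0,0,6,-55,0,1,0,0,0,6,-55,0,1,0,0,0,6,-55,0,1,0,0,0,5,-30,0,1,0,0,0,0,0,0,1,0,0,0,0,0,0,1]}}

```text
clock: 2.9
position: [0.5273, 0.2413, 0.1936]
ee_rot: [0.001, 0.992, -0.129, -0.001]
contact_force: [-0.3, 0.6, 0.5]
width: 0.0855
```

```bash
python3 - <<'E'
from h import *
s=get_state();T=pose(s);im=get_image("wrist");cv2.imwrite("pics/w1.png",im[...,::-1])
print(s["clock"],s["position"],s["qpos"],s["contact_force"],s["moment"],np.degrees(np.arctan2(T[1,0],T[0,0])),T[:3,2])
E
```

```text
2.9 [0.52731833 0.24133125 0.19362351] [ 3.09638648e-01  2.84636174e-01  1.49311881e+00 -5.77145322e-04
  1.36570244e+00  2.13834708e+00] [-0.25913466  0.5721973   0.4684387 ] [-0.00131927  0.02075934 -0.01905313] -14.770564071329229 [-0.00160388 -0.00110639 -0.9999981 ]
```

View pics/w1.png

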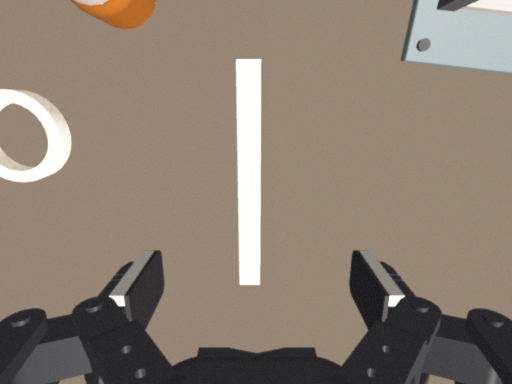

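The wrist view shows the tube from px (249,60) to (250,285), centred between the pads. I'll measure it.

```bash
python3 - <<'E'
from h import *
T=pose();im=cv2.imread("pics/w1.png")
m=(im.min(2)>150).astype(np.uint8);n,l,st,ce=cv2.connectedComponentsWithStats(m);i=l[170,249]
ys,xs=np.where(l==i);print(st[i])
top=[onz("wrist",((xs[ys==y].min()+xs[ys==y].max())/2,y),.025,T) for y in range(62,284,4)]
A=np.array(top);d=np.linalg.svd(A[:,:2]-A[:,:2].mean(0))[2][0];print("yaw",np.degrees(np.arctan2(d[1],d[0])))
xm=249.5
a=onz("wrist",(249,ys.min()-.5),.025,T);b=onz("wrist",(250,ys.max()+.5),.025,T);c=(a+b)/2
print(a,b,c,np.linalg.norm(a-b))
t=np.r_[c[:2],0]; print("centre in tool",(T[:3,:3].T@(t-T[:3,3]))*1000)
for y in (100,170,260):
  r=xs[ys==y];print(np.linalg.norm(onz("wrist",(r.min()-.5,y),.025,T)-onz("wrist",(r.max()+.5,y),.025,T)))
E
```

```text
[ 235   59   27  227 5445]
yaw 165.22939129564497
[0.63849908 0.2195522  0.025     ] [0.38413923 0.28691254 0.025     ] [0.51131916 0.25323237 0.025     ] 0.2631280127936603
centre in tool [-18.69306309  -7.94379532 193.84937429]
0.027346234739168845
0.026877875111144884
0.02809825463912895
```

Call:
{"name": "drive_tool", "arguments": {"targets": [0,0,0,-1,-4,30,1,0,0,0,-1,-4,50,1,0,0,0,0,0,50,1,0,0,0,0,0,35,1,0,0,0,0,0,18,1,0,0,0,0,0,6,1,0,0,0,0,0,0,1,0,0,0,0,0,0,0,0,0,0,0,0,0,0,0,0,0,0,0,0,0,0,0,0,0,0,0,0,0,0,0,0,0,0,0], "grip_force": 60}}

```text
clock: 4.45
position: [0.529, 0.2501, 0.0049]
ee_rot: [0.0, 0.992, -0.129, 0.0]
contact_force: [-0.6, 0.6, -0.4]
width: 0.0
```

Width 0 means the grasp missed. I'll look before moving.

```bash
python3 - <<'E'
from h import *
im=get_image("wrist");cv2.imwrite("pics/w2.png",im[...,::-1]);im=get_image("scene");cv2.imwrite("pics/s2.png",cv2.resize(im[100:250,180:400],None,fx=3.5,fy=3.5)[...,::-1])
print(get_state()["width"])
E
```

```text
0.00016181026327967706
```

View pics/w2.png

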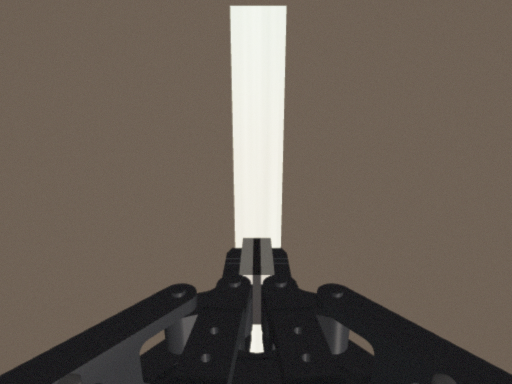

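View pics/s2.png

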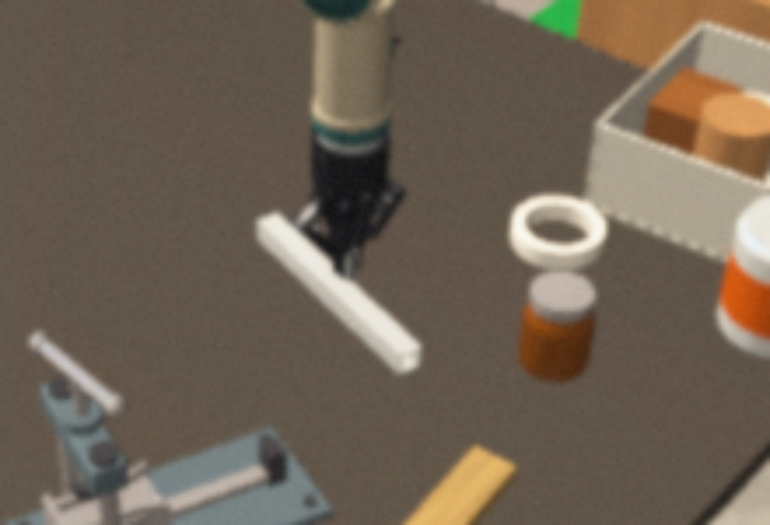

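```bash
python3 - <<'E'
from h import *
c=calibration("wrist");M=np.linalg.inv(c["hand_eye"])
for p in ([0,0,0],[0,0,-.019],[0,0,-.03],[0.011,0,-.019],[0.011,0,0],[.011,.0,-.04]):
    q=M[:3,:3]@np.array(p)+M[:3,3];u=c["mtx"]@q;print(p,u[:2]/u[2],q[2])
im=cv2.imread("pics/w2.png");g=im.min(2)
for y in (20,100,180,235):
    xs=np.where(g[y]>140)[0];w=xs.max()-xs.min();print(y,xs.min(),xs.max(),"depth",318.4*.025/w)
    # depth -> tool z
    Z=318.4*.025/(w);P=np.array([0,(y-195.6)/318.4*Z,Z,1]);print((c["hand_eye"]@P)[:3])
print(np.where(g[:60,258]>140)[0].min())
s=get_state();print(s)
cv2.imwrite("pics/w2z.png",cv2.resize(im[220:384,170:345],None,fx=3.6,fy=3.6))
E
```

```text
[0, 0, 0] [256.63013527 224.31201733] 0.19413657534534115
[0, 0, -0.019] [256.64500591 237.18472355] 0.1759424114717049
[0, 0, -0.03] [256.65511047 245.93168688] 0.16540894817644178
[0.011, 0, -0.019] [256.68855249 218.53693935] 0.17277284534272852
[0.011, 0, 0] [256.66928618 207.22722535] 0.19096700921636478
[0.011, 0.0, -0.04] [256.71518962 234.17347107] 0.15266350632449896
20 230 285 depth 0.14472727272727273
[ 0.107418   -0.00037019 -0.01927509]
100 232 283 depth 0.156078431372549
[ 0.07258959 -0.00030564 -0.01790121]
180 234 282 depth 0.16583333333333333
[ 0.03268408 -0.00023017 -0.01972201]
235 235 280 depth 0.1768888888888889
[ 0.00075763 -0.00017129 -0.01778361]
5
{'clock': 4.55, 'qpos': array([ 3.22706091e-01,  4.53124631e-01,  1.74547141e+00, -1.24840318e-04,
        9.43076680e-01,  2.15289559e+00]), 'qd': array([ 0.00117051,  0.00097663,  0.00049913,  0.00069698, -0.00016062,
       -0.00027733]), 'effort': array([ 3.54467586e-03, -4.62659955e+01, -1.88280380e+01, -3.28570468e-04,
        9.01385665e-04, -6.74043349e-05]), 'position': array([0.52897932, 0.25002279, 0.00483032]), 'ee_rot': array([ 6.29373070e-05,  9.91605920e-01, -1.29296927e-01, -1.39234172e-05]), 'contact_force': array([0.49938369, 0.70311987, 0.13727988]), 'moment': array([ 0.01459608,  0.00229493, -0.00168697]), 'width': 0.00016181026327967706}
```

View pics/w2z.png

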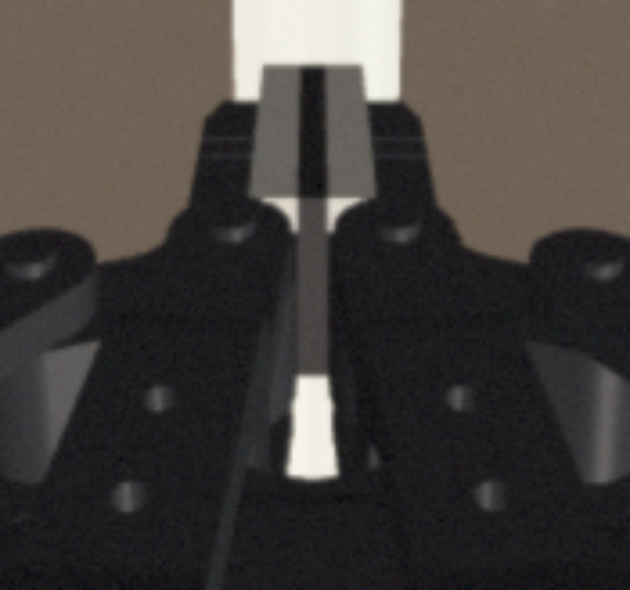

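```bash
python3 - <<'E'
from h import *
p=get_state()["position"]
for z in (0,.02,.03,.04,.06): print(z,(proj("scene",[p[0],p[1],p[2]+z])-[180,100])*3.5)
im=get_image("scene");cv2.imwrite("pics/s3.png",cv2.resize(im[140:200,245:310],None,fx=10,fy=10,interpolation=cv2.INTER_CUBIC)[...,::-1])
for z in (0,.02,.03,.04,.06): print(z,(proj("scene",[p[0],p[1],p[2]+z])-[245,140])*10)
E
```

```text
0 [342.53407946 299.52481696]
0.02 [343.0356062  284.62109644]
0.03 [343.28926536 277.0831827 ]
0.04 [343.54488489 269.48701322]
0.06 [344.06209668 254.11718469]
0 [328.66879845 455.7851913 ]
0.02 [330.10173199 413.2031327 ]
0.03 [330.82647246 391.66623627]
0.04 [331.55681398 369.9628949 ]
0.06 [333.03456195 326.04909912]
```

View pics/s3.png

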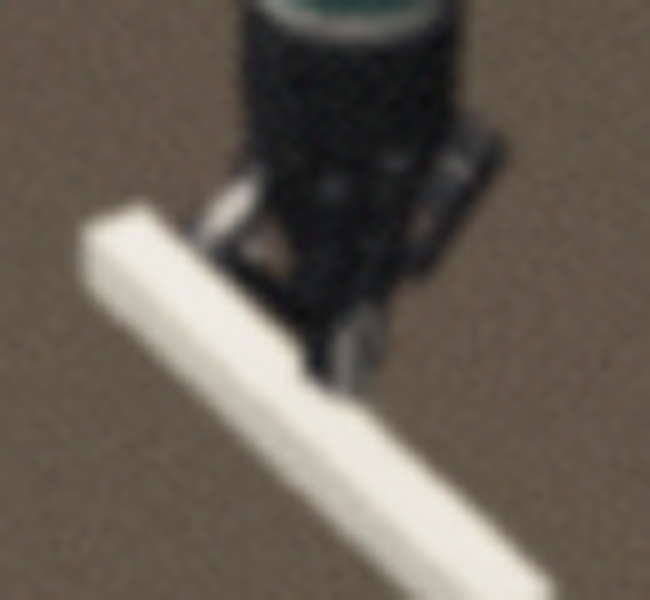

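The scene view shows the shut fingertips at about px (331,380), some 30 mm above the reported TCP and just above the tube. They closed over the top of it, so the real tips end about 27 mm short of the stated TCP. I'll open and go deeper in small steps, watching the force.

Call:
{"name": "drive_tool", "arguments": {"targets": [0,0,0,0,0,0,1,0,0,0,0,0,0,1,0,0,0,0,0,0,1,0,0,0,0,0,0,1,0,0,0,0,0,0,1,0,0,0,0,0,4,1,0,0,0,0,0,4,1,0,0,0,0,0,4,1,0,0,0,0,0,4,1,0,0,0,0,0,4,1,0,0,0,0,0,2,1,0,0,0,0,0,0,1]}}

```text
clock: 6.1
position: [0.5289, 0.25, -0.0173]
ee_rot: [0.0, 0.992, -0.129, -0.0]
contact_force: [-0.2, 0.6, -0.1]
width: 0.0853
```

```bash
python3 - <<'E'
from h import *
im=get_image("scene");cv2.imwrite("pics/s4.png",cv2.resize(im[140:200,245:310],None,fx=10,fy=10,interpolation=cv2.INTER_CUBIC)[...,::-1])
s=get_state();print(s["position"],s["contact_force"],s["width"])
E
```

```text
[ 0.52902283  0.25001131 -0.01716552] [-0.16166911 -0.16826218 -0.62121582] 0.08544388275360437
```

View pics/s4.png

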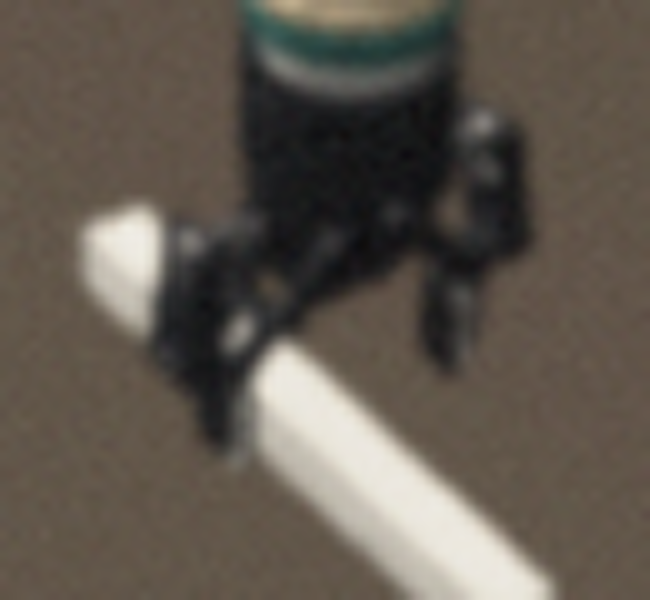

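TCP reads −0.017 with no contact, and both fingers straddle the tube. I'll close now.

Call:
{"name": "drive_tool", "arguments": {"targets": [0,0,0,0,0,0,0,0,0,0,0,0,0,0,0,0,0,0,0,0,0,0,0,0,0,0,0,0,0,0,0,0,0,0,0,0,0,0,0,0,0,0], "grip_force": 60}}

```text
clock: 6.9
position: [0.5291, 0.2499, -0.0167]
ee_rot: [0.0, 0.992, -0.129, 0.0]
contact_force: [-1.4, -1.0, 4.4]
width: 0.0222
```

Call:
{"name": "drive_tool", "arguments": {"targets": [0,0,0,0,0,-5,0,0,0,0,0,0,-15,0,0,0,0,0,0,-30,0,0,0,0,0,0,-40,0,0,0,0,0,0,-30,0,0,0,0,0,0,-10,0,0,0,0,0,0,0,0]}}

```text
clock: 7.78
position: [0.529, 0.2501, 0.1131]
ee_rot: [-0.0, 0.992, -0.129, 0.0]
contact_force: [0.1, 0.2, -3.6]
width: 0.0223
```

```bash
python3 - <<'E'
from h import *
im=get_image("wrist");cv2.imwrite("pics/w5.png",im[...,::-1])
im=get_image("scene");cv2.imwrite("pics/s5.png",cv2.resize(im[100:220,220:340],None,fx=5,fy=5,interpolation=cv2.INTER_CUBIC)[...,::-1])
s=get_state();print(s["position"],s["contact_force"],s["moment"],s["width"])
E
```

```text
[0.52788844 0.24964456 0.1114693 ] [ 0.73606222  0.44519631 -2.64476225] [-0.00409953 -0.02184115  0.04259542] 0.022363590238780165
```

View pics/w5.png

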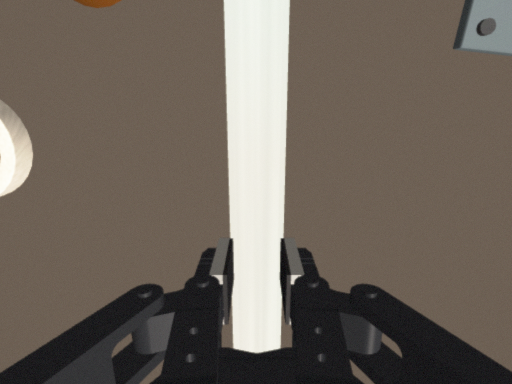

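View pics/s5.png

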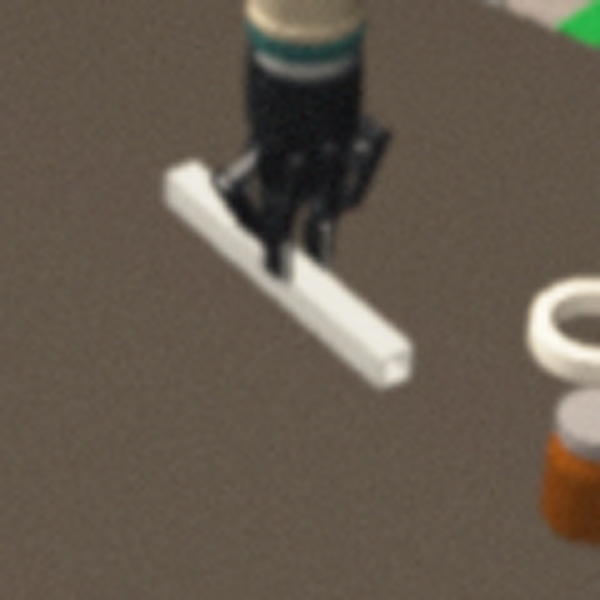

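The tube is held level (wrist px columns 225–290, between the pads). I'll turn it to the channel's yaw and shift it to the loading side.

Call:
{"name": "drive_tool", "arguments": {"targets": [0,0,-6,0,0,-8,0,0,0,-10,0,0,0,0,0,0,-10,0,0,0,0,0,0,-10,0,0,0,0,0,0,-10,0,0,0,0,0,0,-10,0,0,0,0,0,0,-10,0,0,0,0,0,0,-10,0,0,0,0,0,0,-6,0,0,0,0,0,0,-2.3,0,0,0,0,0,0,0,0,0,0,0]}}

```text
clock: 9.25
position: [0.528, 0.2497, 0.1192]
ee_rot: [-0.0, 0.822, 0.569, -0.002]
contact_force: [-0.3, -0.3, -2.7]
width: 0.0225
```

Call:
{"name": "drive_tool", "arguments": {"targets": [0,0,0,-8,10,0,0,0,0,0,-18,20,0,0,0,0,0,-26,30,0,0,0,0,0,-26,30,0,0,0,0,0,-26,30,0,0,0,0,0,-26,30,0,0,0,0,0,-20,22,0,0,0,0,0,-12,14,0,0,0,0,0,-6,6,0,0,0,0,0,0,0,0,0]}}

```text
clock: 10.5
position: [0.6495, 0.0253, 0.1207]
ee_rot: [-0.0, 0.822, 0.569, -0.0]
contact_force: [-0.1, 0.9, -2.1]
width: 0.0226
```

```bash
python3 - <<'E'
from h import *
s=get_state();T=pose(s);print(s["clock"],s["position"],s["contact_force"],s["width"],np.degrees(np.arctan2(T[1,0],T[0,0])),T[:3,2])
im=get_image("top");cv2.imwrite("pics/t6.png",im[...,::-1]);cv2.imwrite("pics/t6z.png",cv2.resize(im[110:230,200:350],None,fx=5,fy=5,interpolation=cv2.INTER_CUBIC)[...,::-1])
im=get_image("scene");cv2.imwrite("pics/s6.png",im[...,::-1]);cv2.imwrite("pics/s6z.png",cv2.resize(im[160:285,175:325],None,fx=4.8,fy=4.8,interpolation=cv2.INTER_CUBIC)[...,::-1])
E
```

```text
10.5 [0.64951716 0.02534605 0.12067407] [-0.11008057  0.85408159 -2.14085964] 0.022649627251157975 69.41025078132402 [-6.80155682e-04  4.14396183e-04 -9.99999683e-01]
```

View pics/t6z.png

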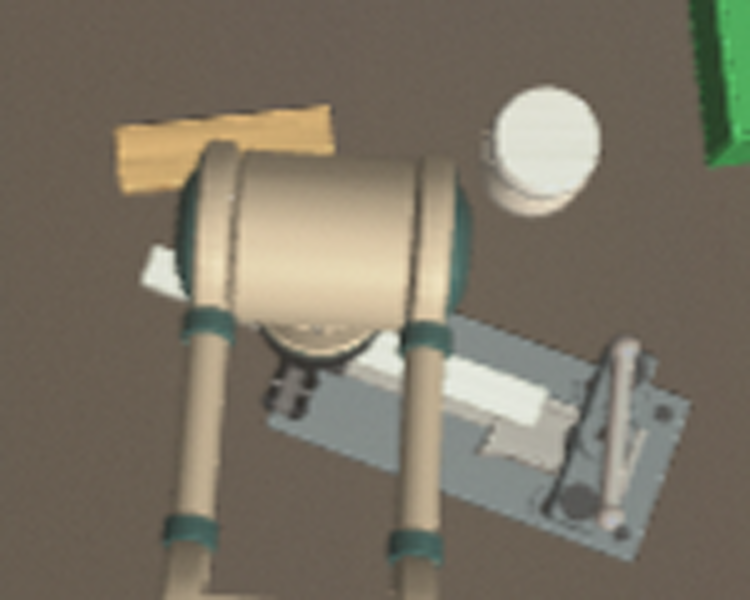

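View pics/s6z.png

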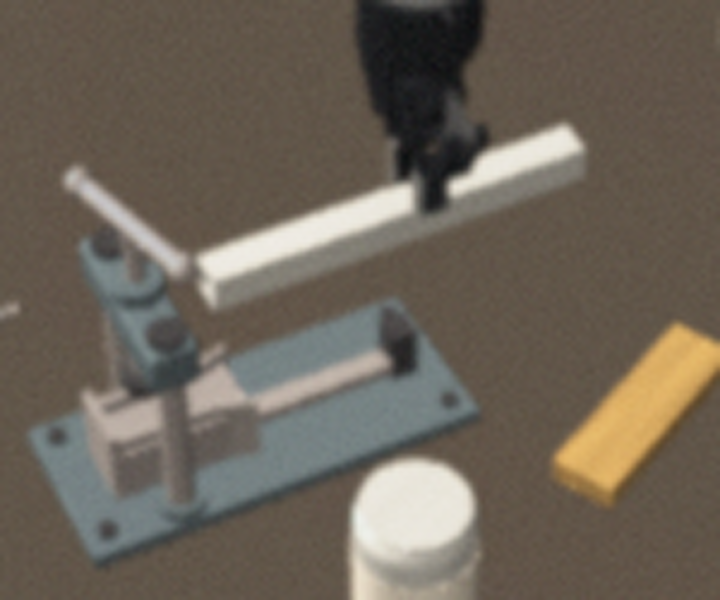

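```bash
python3 - <<'E'
from h import *
z=lambda p:(200+(p[0]+.5)/5-.5,110+(p[1]+.5)/5-.5)
a=np.array([.5828,-.1533]);u=np.array([np.cos(np.radians(69.5)),np.sin(np.radians(69.5))]);v=np.array([-u[1],u[0]])
zt=.1205+.042
def rep(n,p):
    p=p[:2]-a;print(n,"bedx",round(p@u*1000,1),"bedy",round(p@v*1000,1))
E=[onz("top",z(p),zt) for p in [(549,388),(531,428)]];rep("end",sum(E)/2)
for p in [(549,388),(531,428),(380,334),(352,372)]: rep(p,onz("top",z(p),zt))
# channel / rest in scene and top with z .05
rep("rest top0",onz("top",(245+(180.5)/8-.5,155+211.5/8-.5),.05))
zs=lambda p:(175+(p[0]+.5)/4.8-.5,160+(p[1]+.5)/4.8-.5)
for n,p,h in [("rest top in scene",(396,318),.05),("mouth R",(260,402),.06),("mouth L",(225,365),.06),("bed back near",(120,432),.06),("bed back far",(85,395),.06),("tube end top near",(215,280),zt),("tube end top far",(200,258),zt),("tube far end",(583,150),zt),("bar1",(75,180),.214),("bar2",(180,263),.214)]:
    rep(n,onz("scene",zs(p),h))
im=cv2.imread("pics/tz.png");
for n,p,h in [("mouth1",(455,243),.06),("mouth2",(410,362),.06),("chan far",(565,290),.06),("chan near",(530,390),.06)]:
    rep(n,onz("top",(245+(p[0]+.5)/8-.5,155+(p[1]+.5)/8-.5),h))
E
```

```text
end bedx 44.1 bedy -2.7
(549, 388) bedx 43.1 bedy -16.3
(531, 428) bedx 45.0 bedy 11.0
(380, 334) bedx 153.1 bedy -11.4
(352, 372) bedx 161.2 bedy 17.0
rest top0 bedx 175.2 bedy 0.6
rest top in scene bedx 177.7 bedy 4.8
mouth R bedx 63.5 bedy -30.4
mouth L bedx 57.2 bedy 9.0
bed back near bedx -23.9 bedy -13.1
bed back far bedx -31.6 bedy 26.0
tube end top near bedx 45.1 bedy -16.2
tube end top far bedx 44.9 bedy 5.5
tube far end bedx 301.5 bedy -16.2
bar1 bedx -13.1 bedy 50.6
bar2 bedx 14.0 bedy -44.0
mouth1 bedx 62.5 bedy -25.9
mouth2 bedx 63.0 bedy 27.5
chan far bedx 12.7 bedy -23.4
chan near bedx 12.1 bedy 21.0
```

```bash
python3 - <<'E'
from h import *
a=np.array([.5828,-.1533]);u=np.array([np.cos(np.radians(69.5)),np.sin(np.radians(69.5))]);v=np.array([-u[1],u[0]])
zt=.1205+.042
for nm,f,box in [("top","pics/t6.png",(285,182,310,196)),("topL","pics/t6.png",(226,155,237,172)),("scene","pics/s6.png",(215,180,300,226))]:
    im=cv2.imread(f);cam=nm[:3] if nm[0]=="t" else "scene"
    x0,y0,x1,y1=box
    g=im.min(2).astype(np.uint8);m=np.zeros_like(g);m[y0:y1,x0:x1]=(g[y0:y1,x0:x1]>(165 if cam=="top" else 150))
    ys,xs=np.where(m>0)
    P=np.array([(onz(cam,(x,y),zt)[:2]-a) for x,y in zip(xs,ys)])*1000
    X,Y=P@u,P@v;print(nm,len(xs),X.min(),X.max())
    for lo in range(int(X.min()//20*20),int(X.max()),20):
        k=(X>=lo)&(X<lo+20)
        if k.sum()>10:print(lo,k.sum(),"y",Y[k].min().round(1),Y[k].max().round(1),"mean",Y[k].mean().round(1))
# bed rest: vise line of rail in t0: light strip from rest to mouth (z=.05?)
im=cv2.imread("pics/top0.png");cv2.imwrite("pics/t6zz.png",cv2.resize(cv2.imread("pics/t6.png")[165:225,260:345],None,fx=9,fy=9,interpolation=cv2.INTER_CUBIC))
E
```

```text
top 194 42.05333397675787 107.9867102821167
40 50 y -15.4 11.3 mean -2.0
60 60 y -15.5 17.7 mean -1.1
80 65 y -15.2 17.3 mean 0.5
100 19 y -11.6 11.0 mean -1.3
topL 49 278.0164917225299 303.3666778280398
280 38 y -14.4 10.2 mean -0.4
scene 501 34.856476449562 303.05869184810655
40 44 y -23.4 8.4 mean -6.3
60 47 y -19.0 9.4 mean -4.7
80 47 y -18.4 9.1 mean -4.6
100 46 y -18.8 8.7 mean -5.2
120 45 y -18.2 9.7 mean -4.2
140 43 y -18.4 9.4 mean -4.3
160 43 y -17.7 10.3 mean -4.1
200 12 y -17.3 -4.1 mean -11.0
220 29 y -17.8 6.4 mean -7.9
240 41 y -16.9 10.3 mean -3.5
260 41 y -17.3 9.9 mean -4.1
280 39 y -17.6 11.0 mean -2.6
```

View pics/t6zz.png

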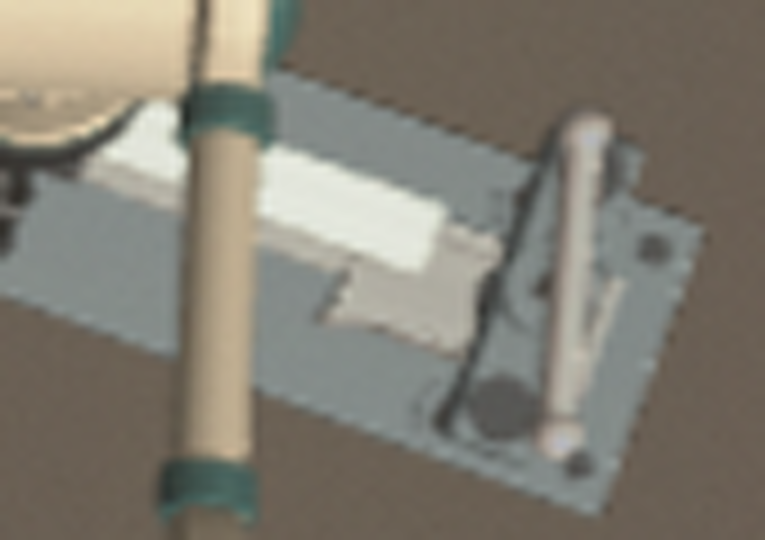

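The tube is parallel to the channel but about 2.5 mm to its −y side, with its inner end at bed x ≈ 44. I'll correct sideways by 2.5 mm and lower to just above the bed.

Call:
{"name": "drive_tool", "arguments": {"targets": [0,0,0,0,-2.5,10,0,0,0,0,0,0,20,0,0,0,0,0,0,25,0,0,0,0,0,0,15,0,0,0,0,0,0,6,0,0,0,0,0,0,3,0,0,0,0,0,0,0,0]}}

```text
clock: 11.48
position: [0.6479, 0.0262, 0.0424]
ee_rot: [0.0, 0.822, 0.57, 0.0]
contact_force: [-0.4, 0.6, -2.5]
width: 0.0221
```

Call:
{"name": "drive_tool", "arguments": {"targets": [0,0,0,0,0,1,0,0,0,0,0,0,1,0,0,0,0,0,0,1,0,0,0,0,0,0,0,0]}}

```text
clock: 11.98
position: [0.6474, 0.0261, 0.0388]
ee_rot: [0.0, 0.822, 0.57, -0.0]
contact_force: [-0.3, 0.9, -2.0]
width: 0.0222
```

```bash
python3 - <<'E'
from h import *
s=get_state();print(s["clock"],s["position"],s["contact_force"],s["moment"],s["width"])
im=get_image("scene");cv2.imwrite("pics/s7z.png",cv2.resize(im[180:280,175:310],None,fx=5.8,fy=5.8,interpolation=cv2.INTER_CUBIC)[...,::-1])
im=get_image("top");cv2.imwrite("pics/t7zz.png",cv2.resize(im[165:225,260:345],None,fx=9,fy=9,interpolation=cv2.INTER_CUBIC)[...,::-1])
E
```

```text
11.975 [0.64735693 0.02611447 0.03883028] [-0.31902109  0.94635027 -1.95925703] [0.07384977 0.01876883 0.01069283] 0.022183289691566948
```

View pics/s7z.png

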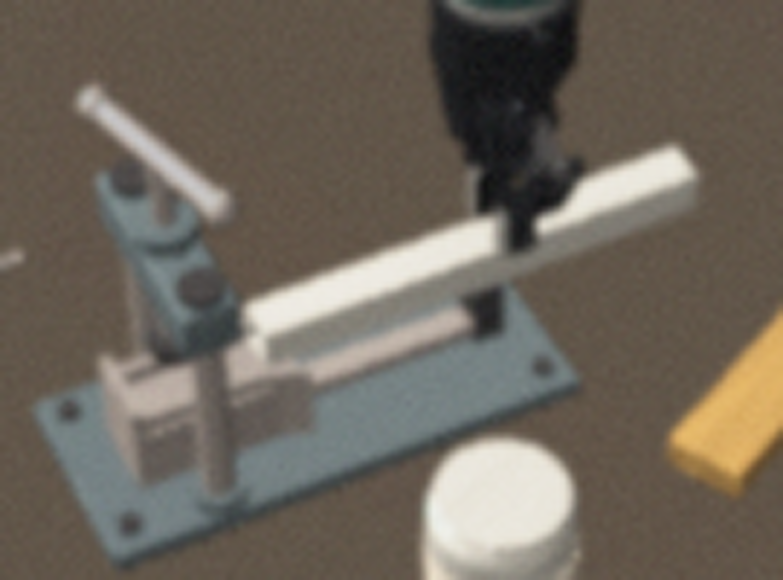

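View pics/t7zz.png

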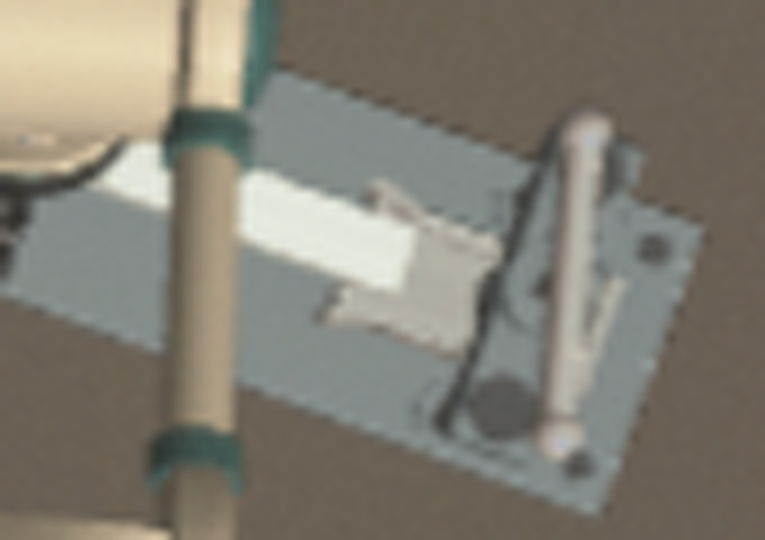

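The tube end is centred in the mouth. I'll lower until contact.

Call:
{"name": "drive_tool", "arguments": {"targets": [0,0,0,0,0,1,0,0,0,0,0,0,1,0,0,0,0,0,0,1,0,0,0,0,0,0,0,0]}}

```text
clock: 12.58
position: [0.6473, 0.0261, 0.0357]
ee_rot: [-0.0, 0.822, 0.57, -0.0]
contact_force: [-0.1, -0.8, -2.9]
width: 0.0225
```

Call:
{"name": "drive_tool", "arguments": {"targets": [0,0,0,0,0,1,0,0,0,0,0,0,0.5,0,0,0,0,0,0,0,0]}}

```text
clock: 12.95
position: [0.6474, 0.0261, 0.0344]
ee_rot: [0.0, 0.822, 0.57, -0.0]
contact_force: [0.9, 0.7, -2.0]
width: 0.0227
```

Call:
{"name": "drive_tool", "arguments": {"targets": [0,0,0,0,0,1,0,0,0,0,0,0,0,0]}}

```text
clock: 13.2
position: [0.6475, 0.0262, 0.0334]
ee_rot: [0.0, 0.822, 0.57, 0.0]
contact_force: [-0.1, 0.6, -2.8]
width: 0.0228
```

Call:
{"name": "drive_tool", "arguments": {"targets": [0,0,0,0,0,1,0,0,0,0,0,0,0,0]}}

```text
clock: 13.45
position: [0.6476, 0.0262, 0.0333]
ee_rot: [0.0, 0.822, 0.57, 0.0]
contact_force: [-1.4, 0.7, 3.8]
width: 0.0224
```

Call:
{"name": "drive_tool", "arguments": {"targets": [0,0,0,0,0,1,0,0,0,0,0,0,0,0]}}

```text
clock: 13.7
position: [0.6477, 0.0263, 0.0331]
ee_rot: [0.0, 0.822, 0.57, 0.001]
contact_force: [-3.2, 0.5, 8.6]
width: 0.0222
```

Call:
{"name": "drive_tool", "arguments": {"targets": [0,0,0,0,0,1,0,0,0,0,0,0,0,0]}}

```text
clock: 13.95
position: [0.6478, 0.0265, 0.0331]
ee_rot: [0.0, 0.822, 0.57, 0.001]
contact_force: [-3.6, 0.4, 12.7]
width: 0.0223
```

Contact is at TCP z ≈ 0.0333, so the bed face is near 0.050. I'll ease off and slide in.

Call:
{"name": "drive_tool", "arguments": {"targets": [0,0,0,0,0,-2.5,0,0,0,0,-4,0,0,0,0,0,0,-6,0,0,0,0,0,0,-6,0,0,0,0,0,0,-6,0,0,0,0,0,0,-6,0,0,0,0,0,0,-6,0,0,0,0,0,0,-4,0,0,0,0,0,0,0,0,0,0]}}

```text
clock: 15.08
position: [0.6343, -0.0101, 0.0333]
ee_rot: [0.0, 0.822, 0.569, 0.0]
contact_force: [1.5, 2.7, 5.6]
width: 0.0225
```

Call:
{"name": "drive_tool", "arguments": {"targets": [0,0,0,-5,0,0,0,0,0,0,-6,0,0,0,0,0,0,-6,0,0,0,0,0,0,-5,0,0,0,0,0,0,-3,0,0,0,0,0,0,-2,0,0,0,0,0,0,0,0,0,0]}}

```text
clock: 15.95
position: [0.6249, -0.0347, 0.0333]
ee_rot: [0.0, 0.822, 0.569, 0.0]
contact_force: [2.1, 4.5, 6.1]
width: 0.0222
```

Call:
{"name": "drive_tool", "arguments": {"targets": [0,0,0,-2,0,0,0,0,0,0,-2,0,0,0,0,0,0,0,0,0,0]}}

```text
clock: 16.32
position: [0.6235, -0.0384, 0.0333]
ee_rot: [0.0, 0.822, 0.569, 0.0]
contact_force: [1.5, 4.0, 5.6]
width: 0.0224
```

Call:
{"name": "drive_tool", "arguments": {"targets": [0,0,0,-1.5,0,0,0,0,0,0,-1.5,0,0,0,0,0,0,0,0,0,0]}}

```text
clock: 16.7
position: [0.6225, -0.0411, 0.0333]
ee_rot: [0.0, 0.822, 0.569, 0.001]
contact_force: [1.8, 4.2, 5.0]
width: 0.0226
```

Call:
{"name": "drive_tool", "arguments": {"targets": [0,0,0,-1.5,0,0,0,0,0,0,0,0,0,0]}}

```text
clock: 16.95
position: [0.6222, -0.0419, 0.0333]
ee_rot: [-0.0, 0.822, 0.569, 0.001]
contact_force: [2.9, 6.3, 6.0]
width: 0.0222
```

Call:
{"name": "drive_tool", "arguments": {"targets": [0,0,0,-1.5,0,0,0,0,0,0,0,0,0,0]}}

```text
clock: 17.2
position: [0.6222, -0.0418, 0.0333]
ee_rot: [-0.001, 0.822, 0.569, 0.002]
contact_force: [2.9, 10.1, 4.7]
width: 0.0226
```

Call:
{"name": "drive_tool", "arguments": {"targets": [0,0,0,-1.5,0,0,0,0,0,0,0,0,0,0]}}

```text
clock: 17.45
position: [0.6223, -0.0418, 0.0333]
ee_rot: [-0.002, 0.822, 0.569, 0.003]
contact_force: [4.7, 13.0, 3.4]
width: 0.0223
```

Call:
{"name": "drive_tool", "arguments": {"targets": [0,0,0,-1.5,0,0,0,0,0,0,0,0,0,0]}}

```text
clock: 17.7
position: [0.6223, -0.0418, 0.0333]
ee_rot: [-0.002, 0.823, 0.569, 0.004]
contact_force: [6.2, 15.7, 4.7]
width: 0.0226
```

The force climbs with no motion at TCP bed x ≈ 118, so the tube is against the stop. I'll relieve the push, open, and check.

Call:
{"name": "drive_tool", "arguments": {"targets": [0,0,0,3.5,0,-0.5,0,0,0,0,0,0,0,0,0,0,0,0,0,0,0.5,0,0,0,0,0,0,1,0,0,0,0,0,0,1,0,0,0,0,0,0,1,0,0,0,0,0,0,1,0,0,0,0,0,0,1]}}

```text
clock: 18.7
position: [0.6212, -0.0437, 0.0334]
ee_rot: [0.0, 0.822, 0.57, -0.0]
contact_force: [-0.5, 0.0, 0.3]
width: 0.0853
```

Call:
{"name": "drive_tool", "arguments": {"targets": [0,0,0,0,0,-6,1,0,0,0,0,0,-20,1,0,0,0,0,0,-30,1,0,0,0,0,0,-40,1,0,0,0,0,0,-40,1,0,0,0,0,0,-40,1,0,0,0,0,0,-40,1,0,0,0,0,0,-20,1,0,0,0,0,0,0,1]}}

```text
clock: 19.82
position: [0.6222, -0.0437, 0.2718]
ee_rot: [0.002, 0.822, 0.57, 0.002]
contact_force: [-0.7, -1.0, 0.0]
width: 0.0857
```

```bash
python3 - <<'E'
from h import *
s=get_state();T=pose(s);print(s["clock"],s["position"],s["contact_force"],s["moment"],s["width"],s["qpos"])
im=get_image("scene");cv2.imwrite("pics/s8.png",im[...,::-1]);cv2.imwrite("pics/s8z.png",cv2.resize(im[180:280,175:310],None,fx=5.8,fy=5.8,interpolation=cv2.INTER_CUBIC)[...,::-1])
im=get_image("wrist");cv2.imwrite("pics/w8.png",im[...,::-1])
E
```

```text
19.825 [ 0.62217179 -0.04371185  0.27176034] [-0.70538518 -1.03424106  0.04822463] [-0.00079563  0.00685247  0.03682962] 0.08566411495097465 [-1.81578541e-01  3.18175640e-01  1.25461081e+00 -9.94253451e-05
  1.56416305e+00  1.77231472e-01]
```

View pics/s8z.png

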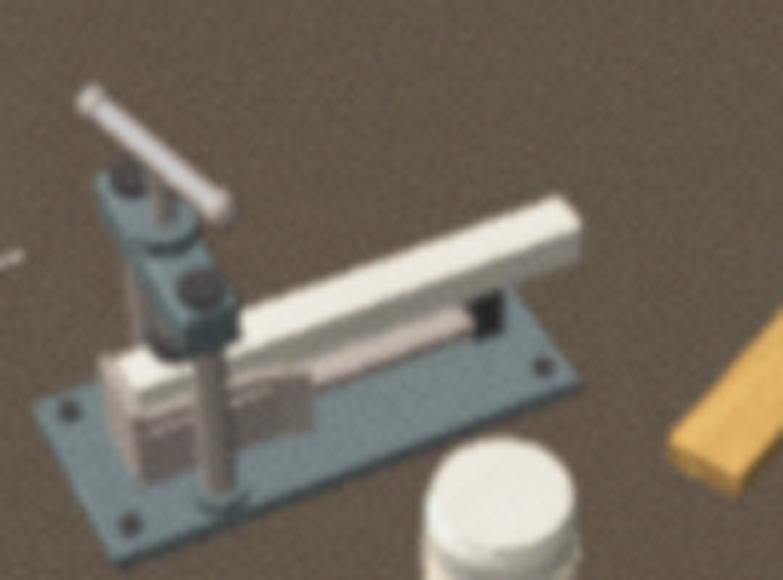

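View pics/w8.png

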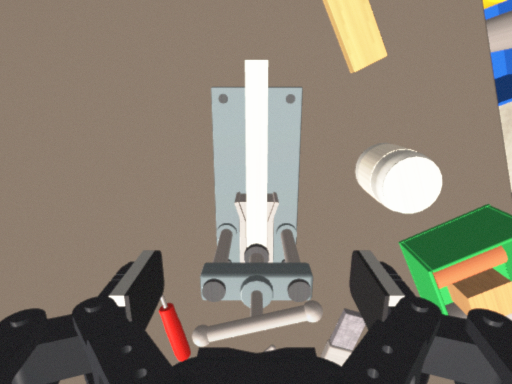

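The tube lies along the channel and rests against the stop end. In the wrist picture, the tube's outer end is at (256,60) and the bar's balls are at (203,337) and (313,312). I'll measure both.

```bash
python3 - <<'E'
from h import *
im=cv2.imread("pics/w8.png");T=pose()
a=np.array([.5828,-.1533]);u=np.array([np.cos(np.radians(69.5)),np.sin(np.radians(69.5))]);v=np.array([-u[1],u[0]])
g=im.min(2);m=(g>180).astype(np.uint8);n,l,st,ce=cv2.connectedComponentsWithStats(m);i=l[120,256];ys,xs=np.where(l==i);print(st[i])
def rep(nm,p): q=(p[:2]-a)*1000;print(nm,p.round(4),"bed",(q@u).round(1),(q@v).round(1))
rep("outer",onz("wrist",(256.5,ys.min()-.5),.075,T))
for y in (70,110,150,185): r=xs[ys==y];rep(y,onz("wrist",((r.min()+r.max())/2,y),.075,T))
b=[onz("wrist",p,.214,T) for p in [(203,337),(313,312)]]
for p in b:rep("bar",p)
c=sum(b)/2;rep("c",c);d=b[1]-b[0];print(np.linalg.norm(d),"yaw",np.degrees(np.arctan2(d[1],d[0])))
# stem/crosshead: screws
rep("post L",onz("wrist",(214,291),.165,T));rep("post R",onz("wrist",(299,290),.165,T))
rep("pl",onz("wrist",(212,88),.012,T));rep("pr",onz("wrist",(302,88),.012,T))
cv2.imwrite("pics/w8z.png",cv2.resize(im[250:384,150:360],None,fx=3.8,fy=3.8,interpolation=cv2.INTER_CUBIC))
E
```

```text
[ 233   60   47  202 5089]
outer [0.6606 0.0652 0.075 ] bed 231.9 3.6
70 [0.6564 0.0554 0.075 ] bed 221.2 4.2
110 [0.6415 0.0156 0.075 ] bed 178.8 4.2
150 [ 0.6256 -0.027   0.075 ] bed 133.3 4.1
185 [ 0.6107 -0.0669  0.075 ] bed 90.7 4.1
bar [ 0.5306 -0.1474  0.214 ] bed -12.8 51.0
bar [ 0.6304 -0.1566  0.214 ] bed 13.5 -45.7
c [ 0.5805 -0.152   0.214 ] bed 0.4 2.6
0.10023333653972144 yaw -5.272876670836254
post L [ 0.5395 -0.135   0.165 ] bed 2.0 46.9
post R [ 0.6216 -0.1643  0.165 ] bed 3.3 -40.2
pl [0.5967 0.06   0.012 ] bed 204.6 61.7
pr [0.7066 0.019  0.012 ] bed 204.7 -55.6
```

View pics/w8z.png

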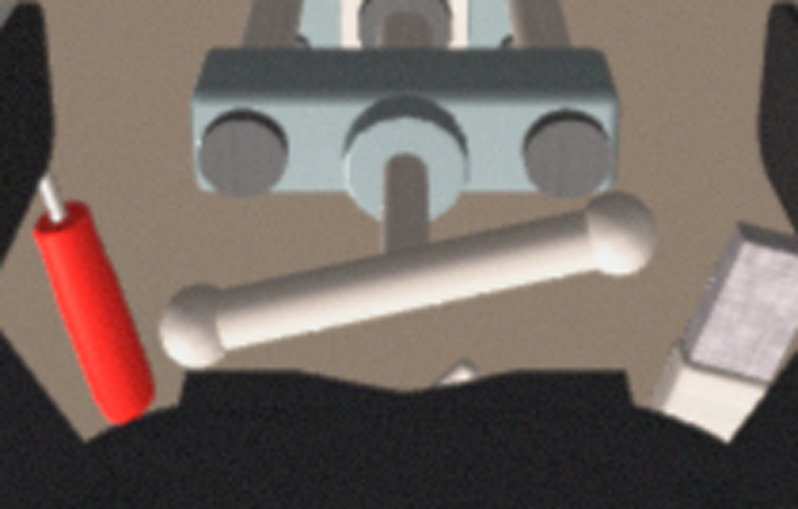

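All wrist-camera marks (posts, plate, bar) agree on the axis being near (0.5805, −0.152), with the bar yaw −5.3° and the tube home and straight. I'll turn the tool to yaw 174.7° and go above the bar.

Call:
{"name": "drive_tool", "arguments": {"targets": [0,0,-10.5,0,0,0,1,0,0,-10.5,0,0,0,1,0,0,-10.5,0,0,0,1,0,0,-10.5,0,0,0,1,0,0,-10.5,0,0,0,1,0,0,-10.5,0,0,0,1,0,0,-10.5,0,0,0,1,0,0,-10.5,0,0,0,1,0,0,-10.5,0,0,0,1,0,0,-10.5,0,0,0,1,0,0,0,0,0,0,1], "grip_force": 100}}

```text
clock: 21.3
position: [0.6205, -0.0434, 0.2677]
ee_rot: [-0.002, 0.05, 0.999, 0.0]
contact_force: [0.4, 0.2, 0.5]
width: 0.0854
```

Call:
{"name": "drive_tool", "arguments": {"targets": [0,0,0,5,-17,0,1,0,0,0,9,-30,0,1,0,0,0,9,-30,0,1,0,0,0,6,-25,0,1,0,0,0,3,-10,0,1,0,0,0,0,0,0,1]}}

```text
clock: 22.05
position: [0.5781, -0.1526, 0.2693]
ee_rot: [-0.0, 0.05, 0.999, 0.0]
contact_force: [0.6, -0.0, -0.1]
width: 0.0851
```

```bash
python3 - <<'E'
from h import *
s=get_state();T=pose(s);print(s["clock"],s["position"],s["contact_force"],s["moment"],np.degrees(np.arctan2(T[1,0],T[0,0])),T[:3,2],s["qpos"])
im=get_image("wrist");cv2.imwrite("pics/w9.png",im[...,::-1])
for z in (.2075,.214,.2205):
  q=np.array([.5805,-.152,z]);print(proj("wrist",q,T))
E
```

```text
22.05 [ 0.57809953 -0.15263184  0.26927846] [ 0.59954033 -0.01242089 -0.05088946] [0.00955532 0.01572191 0.00750574] 174.30603904297965 [-2.25568792e-04  2.87532960e-04 -9.99999933e-01] [-3.74591630e-01  2.80768719e-01  1.31444758e+00  1.85114443e-04
  1.54669148e+00 -1.84601405e+00]
[256.66312363 199.65565117]
[256.67764076 202.15286989]
[256.69290533 204.77866355]
```

View pics/w9.png

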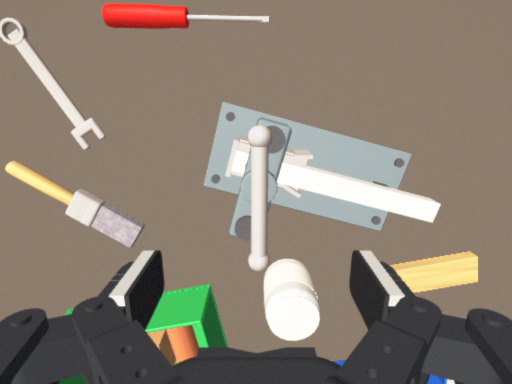

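The bar lies nearly vertical between the pads, with its ends at px (260,136) and (258,262). I'll measure the remaining offset.

```bash
python3 - <<'E'
from h import *
T=pose()
b=[onz("wrist",p,.214,T) for p in [(260,136),(258,262)]];c=sum(b)/2;d=b[0]-b[1]
print(b,c,np.linalg.norm(d),np.degrees(np.arctan2(d[1],d[0])))
print("in tool mm",(T[:3,:3].T@(c-T[:3,3]))*1000)
E
```

```text
[array([ 0.53035541, -0.14390795,  0.214     ]), array([ 0.63266009, -0.15511619,  0.214     ])] [ 0.58150775 -0.14951207  0.214     ] 0.10291682265313928 173.74775206048537
in tool mm [-2.84186194  2.61795262 55.31935442]
```

Call:
{"name": "drive_tool", "arguments": {"targets": [0,0,0.5,-3,2,15,1,0,0,0,0,0,28,1,0,0,0,0,0,24,1,0,0,0,0,0,15,1,0,0,0,0,0,9,1,0,0,0,0,0,0,1,0,0,0,0,0,0,0.5,0,0,0,0,0,0,0.3,0,0,0,0,0,0,0.3]}}

```text
clock: 23.22
position: [0.582, -0.1504, 0.179]
ee_rot: [0.001, 0.053, 0.999, -0.0]
contact_force: [0.5, -0.2, -0.1]
width: 0.0319
```

```bash
python3 - <<'E'
from h import *
s=get_state();T=pose(s);print(s["clock"],s["position"],s["contact_force"],s["moment"],s["width"])
im=get_image("wrist");cv2.imwrite("pics/w10.png",im[...,::-1])
E
```

```text
23.225 [ 0.58200312 -0.15042675  0.17896313] [ 0.547018   -0.20716184 -0.14926022] [-0.00318436 -0.01839232 -0.01165192] 0.03191879803586914
```

View pics/w10.png

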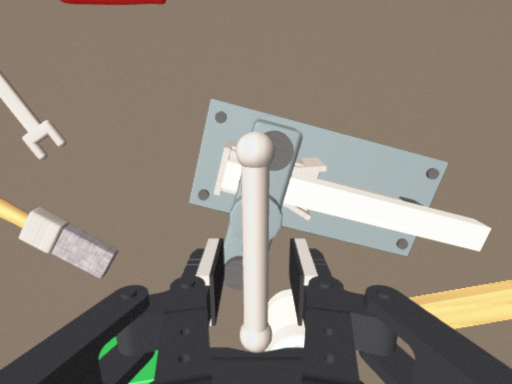

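The bar (column 257) is centred between the pads (215 and 300). I'll close.

Call:
{"name": "drive_tool", "arguments": {"targets": [0,0,0,0,0,0,0,0,0,0,0,0,0,0,0,0,0,0,0,0,0,0,0,0,0,0,0,0,0,0,0,0,0,0,0]}}

```text
clock: 23.9
position: [0.5818, -0.151, 0.1791]
ee_rot: [0.0, 0.053, 0.999, -0.001]
contact_force: [-1.2, -2.2, 5.1]
width: 0.0047
```

```bash
python3 - <<'E'
from h import *
s=get_state();T=pose(s);print(s["clock"],s["position"],s["contact_force"],s["moment"],s["width"],s["qpos"])
im=get_image("wrist");cv2.imwrite("pics/w11.png",im[...,::-1])
E
```

```text
23.9 [ 0.58175474 -0.15097128  0.17907563] [-1.23237557 -2.24496538  5.07126693] [-0.38035803  0.36763238  0.03667741] 0.004650623632041843 [-3.68827091e-01  3.22701841e-01  1.47358168e+00 -1.23435264e-03
  1.34424397e+00 -1.83349702e+00]
```

View pics/w11.png

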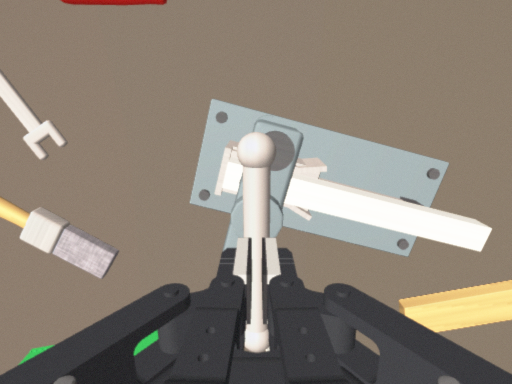

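The width reads 4.7 mm with an upward push of 5 N: the tips have pinched only the upper part of the round bar. I'll open slightly, go 14 mm deeper and close again.

Call:
{"name": "drive_tool", "arguments": {"targets": [0,0,0,0,0,0,0.5,0,0,0,0,0,0,0.5,0,0,0,0,0,0,0.5,0,0,0,0,0,5,0.5,0,0,0,0,0,5,0.5,0,0,0,0,0,4,0.5,0,0,0,0,0,0,0,0,0,0,0,0,0,0,0,0,0,0,0,0,0,0,0,0,0,0,0,0]}}

```text
clock: 25.2
position: [0.5817, -0.151, 0.1647]
ee_rot: [0.0, 0.053, 0.999, -0.001]
contact_force: [-1.3, -2.9, -0.3]
width: 0.0098
```

```bash
python3 - <<'E'
from h import *
s=get_state();T=pose(s);print(s["clock"],s["position"],s["contact_force"],s["moment"],s["width"],np.degrees(np.arctan2(T[1,0],T[0,0])))
im=get_image("scene");cv2.imwrite("pics/s12.png",cv2.resize(im[180:260,175:275],None,fx=7,fy=7,interpolation=cv2.INTER_CUBIC)[...,::-1])
E
```

```text
25.2 [ 0.58166983 -0.15098241  0.16465778] [-1.30185566 -2.85861229 -0.27578022] [-0.43865667  0.17471327  0.0028013 ] 0.009766418220467081 173.93653027633889
```

View pics/s12.png

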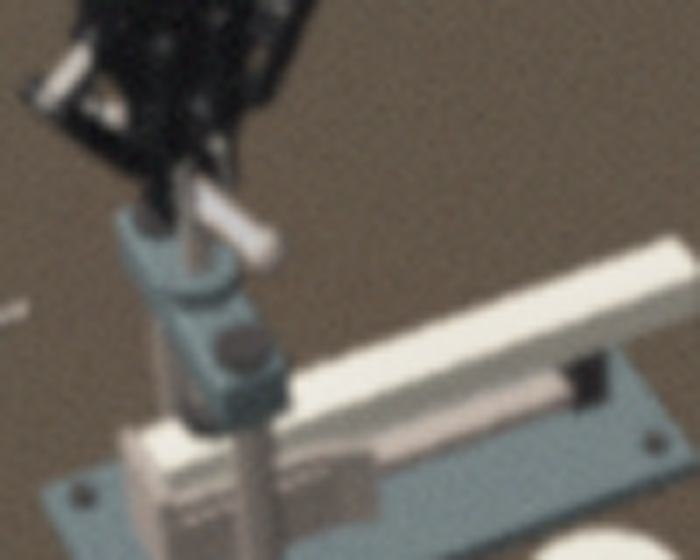

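The reading of 9.8 mm now covers the whole bar (the tube read about 3 mm low too), with no vertical force. I'll start turning clockwise and read the moment in motion.

Call:
{"name": "drive_tool", "arguments": {"targets": [0,0,3,0,0,0,0,0,0,5,0,0,0,0,0,0,5,0,0,0,0,0,0,5,0,0,0,0,0,0,5,0,0,0,0]}}

```text
clock: 25.88
position: [0.5816, -0.1512, 0.1646]
ee_rot: [0.0, 0.252, 0.968, -0.001]
contact_force: [-1.4, -4.1, 1.8]
width: 0.0099
```

```bash
cat > st.py <<'E'
from h import *
s=get_state();T=pose(s);print(s["clock"],s["position"].round(4),s["contact_force"].round(1),s["moment"].round(3),s["width"].round(4),np.degrees(np.arctan2(T[1,0],T[0,0])).round(2),"q6",s["qpos"][5].round(3),"tau6",s["effort"][5].round(3),"qd6",s["qd"][5].round(3))
E
python3 st.py
```

```text
Traceback (most recent call last):
  File "st.py", line 2, in <module>
    s=get_state();T=pose(s);print(s["clock"],s["position"].round(4),s["contact_force"].round(1),s["moment"].round(3),s["width"].round(4),np.degrees(np.arctan2(T[1,0],T[0,0])).round(2),"q6",s["qpos"][5].round(3),"tau6",s["effort"][5].round(3),"qd6",s["qd"][5].round(3))
                                                                                                                     ^^^^^^^^^^^^^^^^
AttributeError: 'float' object has no attribute 'round'
```

```bash
sed -i 's/s\["width"\].round(4)/round(s["width"],4)/' st.py; python3 st.py
```

```text
25.875 [ 0.5816 -0.1512  0.1646] [-1.4 -4.1  1.8] [-0.523  0.224  0.294] 0.0099 150.83 q6 -1.43 tau6 -0.233 qd6 0.689
```

Call:
{"name": "drive_tool", "arguments": {"targets": [0,0,5,0,0,0,0,0,0,5,0,0,0,0,0,0,5,0,0,0,0]}}

```text
clock: 26.25
position: [0.5815, -0.1514, 0.1646]
ee_rot: [0.0, 0.376, 0.927, -0.001]
contact_force: [-1.6, -4.2, 1.1]
width: 0.0096
```

```bash
python3 st.py
```

```text
26.25 [ 0.5815 -0.1514  0.1646] [-1.6 -4.2  1.1] [-0.606  0.213  0.334] 0.0096 135.82 q6 -1.168 tau6 -0.233 qd6 0.691
```

The moment reads about 0.3 N m, which is the free turning value, after 38°. I'll continue in short steps.

Call:
{"name": "drive_tool", "arguments": {"targets": [0,0,4,0,0,0,0,0,0,4,0,0,0,0,0,0,4,0,0,0,0]}}

```text
clock: 26.62
position: [0.5814, -0.1515, 0.1647]
ee_rot: [0.0, 0.471, 0.882, -0.001]
contact_force: [-2.4, -4.7, 1.1]
width: 0.0097
```

```bash
python3 st.py
```

```text
26.625 [ 0.5814 -0.1515  0.1647] [-2.4 -4.7  1.1] [-0.637  0.292  0.286] 0.0097 123.86 q6 -0.959 tau6 -0.139 qd6 0.553
```

Call:
{"name": "drive_tool", "arguments": {"targets": [0,0,4,0,0,0,0,0,0,4,0,0,0,0]}}

```text
clock: 26.88
position: [0.5813, -0.1515, 0.1646]
ee_rot: [0.0, 0.531, 0.847, -0.001]
contact_force: [-2.0, -4.4, 0.9]
width: 0.0096
```

```bash
python3 st.py
```

```text
26.875 [ 0.5813 -0.1515  0.1646] [-2.  -4.4  0.9] [-0.663  0.298  0.312] 0.0096 115.85 q6 -0.82 tau6 -0.139 qd6 0.553
```

Call:
{"name": "drive_tool", "arguments": {"targets": [0,0,4,0,0,0,0,0,0,4,0,0,0,0]}}

```text
clock: 27.12
position: [0.5812, -0.1516, 0.1646]
ee_rot: [0.0, 0.589, 0.808, -0.001]
contact_force: [-2.9, -4.2, 0.3]
width: 0.0096
```

```bash
python3 st.py
```

```text
27.125 [ 0.5812 -0.1516  0.1646] [-2.9 -4.2  0.3] [-0.692  0.326  0.306] 0.0096 107.85 q6 -0.68 tau6 -0.14 qd6 0.552
```

Call:
{"name": "drive_tool", "arguments": {"targets": [0,0,4,0,0,0,0,0,0,4,0,0,0,0]}}

```text
clock: 27.38
position: [0.5811, -0.1516, 0.1646]
ee_rot: [0.0, 0.644, 0.765, -0.001]
contact_force: [-1.9, -4.3, 1.2]
width: 0.0092
```

```bash
python3 st.py
```

```text
27.375 [ 0.5811 -0.1516  0.1646] [-1.9 -4.3  1.2] [-0.744  0.362  0.303] 0.0092 99.85 q6 -0.54 tau6 -0.14 qd6 0.552
```

Call:
{"name": "drive_tool", "arguments": {"targets": [0,0,4,0,0,0,0,0,0,4,0,0,0,0]}}

```text
clock: 27.62
position: [0.581, -0.1516, 0.1646]
ee_rot: [0.0, 0.696, 0.718, -0.001]
contact_force: [-2.5, -4.3, 1.5]
width: 0.0093
```

```bash
python3 st.py
```

```text
27.625 [ 0.581  -0.1516  0.1646] [-2.5 -4.3  1.5] [-0.717  0.423  0.349] 0.0093 91.86 q6 -0.401 tau6 -0.14 qd6 0.553
```

Call:
{"name": "drive_tool", "arguments": {"targets": [0,0,4,0,0,0,0,0,0,4,0,0,0,0]}}

```text
clock: 27.88
position: [0.5809, -0.1516, 0.1646]
ee_rot: [0.0, 0.744, 0.668, -0.001]
contact_force: [-2.8, -5.3, 2.0]
width: 0.0098
```

```bash
python3 st.py
```

```text
27.875 [ 0.5809 -0.1516  0.1646] [-2.8 -5.3  2. ] [-0.63   0.374  0.268] 0.0098 83.86 q6 -0.261 tau6 -0.14 qd6 0.552
```

Call:
{"name": "drive_tool", "arguments": {"targets": [0,0,4,0,0,0,0,0,0,4,0,0,0,0]}}

```text
clock: 28.12
position: [0.5808, -0.1516, 0.1646]
ee_rot: [0.001, 0.789, 0.615, -0.001]
contact_force: [-2.2, -4.4, 2.2]
width: 0.0094
```

```bash
python3 st.py
```

```text
28.125 [ 0.5808 -0.1516  0.1646] [-2.2 -4.4  2.2] [-0.675  0.493  0.355] 0.0094 75.85 q6 -0.121 tau6 -0.14 qd6 0.555
```

Call:
{"name": "drive_tool", "arguments": {"targets": [0,0,4,0,0,0,0,0,0,4,0,0,0,0]}}

```text
clock: 28.38
position: [0.5807, -0.1516, 0.1646]
ee_rot: [0.001, 0.83, 0.558, -0.001]
contact_force: [-3.0, -4.3, 1.4]
width: 0.0094
```

```bash
python3 st.py
```

```text
28.375 [ 0.5807 -0.1516  0.1646] [-3.  -4.3  1.4] [-0.653  0.523  0.304] 0.0094 67.85 q6 0.018 tau6 -0.141 qd6 0.551
```

Call:
{"name": "drive_tool", "arguments": {"targets": [0,0,4,0,0,0,0,0,0,4,0,0,0,0]}}

```text
clock: 28.62
position: [0.5806, -0.1516, 0.1646]
ee_rot: [0.001, 0.867, 0.499, -0.001]
contact_force: [-2.5, -4.1, 0.4]
width: 0.0093
```

```bash
python3 st.py
```

```text
28.625 [ 0.5806 -0.1516  0.1646] [-2.5 -4.1  0.4] [-0.676  0.48   0.395] 0.0093 59.86 q6 0.158 tau6 -0.049 qd6 0.552
```

Resistance is starting to rise: the moment is 0.395 and the joint torque has gone up by 0.09. I'll go on one row at a time.

Call:
{"name": "drive_tool", "arguments": {"targets": [0,0,4,0,0,0,0]}}

```text
clock: 28.75
position: [0.5806, -0.1515, 0.1646]
ee_rot: [0.001, 0.883, 0.469, -0.001]
contact_force: [-3.3, -4.2, 2.3]
width: 0.0096
```

```bash
python3 st.py
```

```text
28.75 [ 0.5806 -0.1515  0.1646] [-3.3 -4.2  2.3] [-0.611  0.557  0.48 ] 0.0096 55.88 q6 0.227 tau6 0.017 qd6 0.553
```

Call:
{"name": "drive_tool", "arguments": {"targets": [0,0,4,0,0,0,0]}}

```text
clock: 28.88
position: [0.5806, -0.1515, 0.1647]
ee_rot: [0.001, 0.899, 0.438, -0.001]
contact_force: [-2.6, -4.5, 2.6]
width: 0.0093
```

```bash
python3 st.py
```

```text
28.875 [ 0.5806 -0.1515  0.1647] [-2.6 -4.5  2.6] [-0.665  0.56   0.539] 0.0093 51.89 q6 0.297 tau6 0.084 qd6 0.551
```

Call:
{"name": "drive_tool", "arguments": {"targets": [0,0,2.5,0,0,0,0]}}

```text
clock: 29.0
position: [0.5805, -0.1515, 0.1646]
ee_rot: [0.001, 0.908, 0.418, -0.002]
contact_force: [-2.6, -3.4, 1.6]
width: 0.0094
```

```bash
python3 st.py
```

```text
29.0 [ 0.5805 -0.1515  0.1646] [-2.6 -3.4  1.6] [-0.642  0.52   0.561] 0.0094 49.44 q6 0.34 tau6 0.308 qd6 0.341
```

Call:
{"name": "drive_tool", "arguments": {"targets": [0,0,0,0,0,0,0,0,0,0,0,0,0,0]}}

```text
clock: 29.25
position: [0.5805, -0.1515, 0.1646]
ee_rot: [0.001, 0.908, 0.419, -0.001]
contact_force: [-2.9, -3.4, 1.5]
width: 0.0097
```

```bash
python3 st.py
```

```text
29.25 [ 0.5805 -0.1515  0.1646] [-2.9 -3.4  1.5] [-0.685  0.462  0.282] 0.0097 49.48 q6 0.339 tau6 0.277 qd6 0.001
```

Turning at about 0.56 N m is mid-window. I'll let go and lift away.

Call:
{"name": "drive_tool", "arguments": {"targets": [0,0,0,0,0,0,1,0,0,0,0,0,0,1,0,0,0,0,0,0,1,0,0,0,0,0,0,1,0,0,0,0,0,0,1,0,0,0,0,0,-10,1,0,0,0,0,0,-25,1,0,0,0,0,0,-35,1,0,0,0,0,0,-35,1,0,0,0,0,0,-20,1,0,0,0,0,0,0,1]}}

```text
clock: 30.62
position: [0.5828, -0.1506, 0.2919]
ee_rot: [0.002, 0.908, 0.418, 0.002]
contact_force: [-0.4, -0.6, 0.4]
width: 0.0854
```

```bash
python3 st.py; python3 - <<'E'
from h import *
im=get_image("scene");cv2.imwrite("pics/s20.png",im[...,::-1]);cv2.imwrite("pics/s20z.png",cv2.resize(im[180:280,175:310],None,fx=5.8,fy=5.8,interpolation=cv2.INTER_CUBIC)[...,::-1])
T=pose();im=get_image("wrist");cv2.imwrite("pics/w20.png",im[...,::-1])
E
```

```text
30.625 [ 0.5828 -0.1506  0.2919] [-0.4 -0.6  0.4] [-0.015 -0.004  0.015] 0.0854 49.44 q6 0.339 tau6 0.0 qd6 -0.0
```

View pics/s20.png

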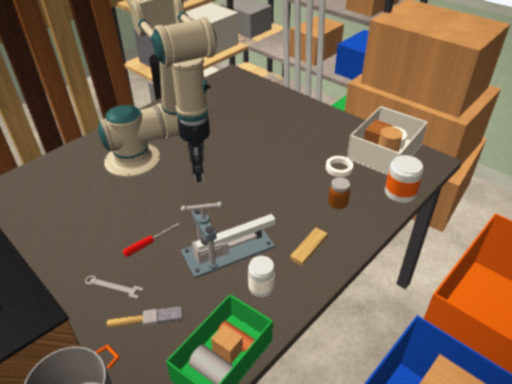

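View pics/w20.png

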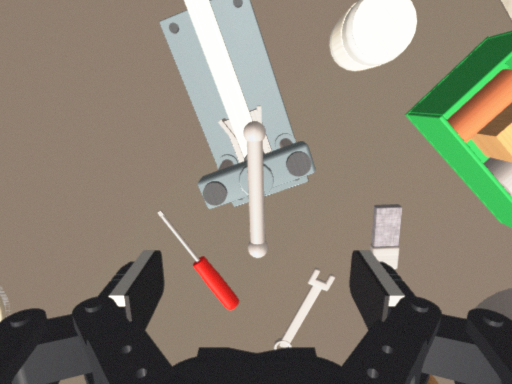

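The bar still lies where I left it (column 255, vertical in the wrist view). The tube is in the channel, the bystanders are in place, and the robot reads about zero force. I'm handing in.

```bash
python3 -c "
from rig import *
print(sign_off())"
```

```text
the job is handed in; nothing more can be done
None
```

I loaded the tube, pushed it home against the back stop and let go, then clamped it with the T-handle and handed the job in at about 31 s. The sign-off gives no verdict, so these are my own checks.

- **Tube position:** It met firm resistance at the stop, with about 16 N of push and no further motion. The wrist camera then put its outer end at about bed x = 232 mm against 230 expected, parallel to the channel.
- **Clamping:** I turned the handle clockwise about 125°. It turned free at about 0.30 N m, rose, and I stopped at 0.56 N m while turning, inside the 0.45–0.7 window. The clamping force itself can't be read directly. With the hand at rest the reading was 0.28 N m, which fits the thread friction you described.
- **Last look:** The handle stayed where I left it, the tube was in the channel, and the robot was clear with about zero force. By eye, nothing else on the table had moved.

**What went wrong or disagreed:**
- **Finger length:** The real fingertips sit about 30 mm or more behind the stated TCP. The first grasp closed above the tube, and the first grip on the bar caught only its upper part. I redid both deeper.
- **Finger opening reading:** It runs about 3 mm low.
- **Camera agreement:** The camera estimates of the vise position differed by 2–3 mm.

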